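Switch the movement testers over

ROBOT

A 6-joint arm with a two-finger parallel gripper is mounted at the origin on the work surface. World frame = base frame: x ahead of the robot, y to its left, z up, the work surface at z = 0. Lengths are in mm, angles in rad, forces in N, time in s.
With the tool pointing down it reaches from about 350 to 875 mm from the base axis. Payload 4.2 kg.
Tool frame: the origin (TCP) lies midway between the tips of the shut fingers; the grasp point (between the pads) lies 19 mm behind it (tcp_to_grasp is the distance from the TCP to the grasp point, in mm); z points along the fingers, y is the line along which they close (so a half turn about z gives the same grasp; the last joint's range is limited). The gripper opens to 85 mm and grips with 20 to 120 N. Pads are 22 mm wide; open, the fingers measure 114 mm over their backs; the gripper's body (76 mm by 85 mm) begins 54 mm behind the grasp point. The pads swing forward as they close: fully open they stand 13 mm farther back than shut.
Start: joints at [-0.874, 0.385, 0.008, 0, -1.194, -0.259], TCP at [264.979, -566.026, 231.312] pointing down, gripper open.
Joint ranges: [-3.14, 3.14], [-1.21, 2.06], [-1.07, 1.41], [-3.16, 2.05], [-2.99, -0.16], [-3.1, 3.1]. Speed limits (rad/s): [2.79, 2.79, 3.14, 3.14, 3.14, 3.14].

INTERFACE

Orientations are given as a unit quaternion [x, y, z, w].
In Python, from bench import read_state, get_image, job_done, tcp_to_grasp gives the robot as it stands.
- The arm moves only by the tool jog_arm, never from a script. Its argument "plan" is a list of rows, each a list of 3 entries, a list of its own where there are three numbers: the finger opening in mm, from 0 to 85.4, then the shift along the tool's x, y, z as a fraction of full scale, then the turn, a rotation vector about the tool's x, y, z as a fraction of full scale. A call has 1 to 10 rows; each row is the pose to reach, as a shift and turn from the pose commanded when the call began, along the tool's axes at that moment; what a row does not reach only later rows make up. Full scale, the value 1, is 0.1 m for a shift and 60 degrees for a turn. A row lasts 1/8 s, in which the tool goes at most 62.5 mm and 10.7 degrees, less where a joint would pass 70% of its speed; a pose out of reach is approached as far as the arm can. A call with a number of a shift or a turn outside -1 to 1 is refused whole. A call with a gripper value outside its range is refused whole. The fingers move at their own pace and stop on an object; the grip force is fixed at half the most. Time passes only in rows, so rows that repeat a pose let the fingers close. It gives the time, the measured TCP pose, the force, the opening and the grip force at its end, in the units of the state.
- read_state(): the state, without advancing time (a new reading comes with each control period).
- get_image(name): name is "scene" or "top" or "wrist"; returns a dict with "img" (384x512x3 uint8, red, green, blue), "range_z" (384x512 float32, mm along the optical axis (not along the pixel's ray), 0 where there is no reading), "intrinsics" (3x3 intrinsics, pixels), "extrinsics" (4x4, takes a point from camera to world coordinates); the wrist camera has in their place "tool_from_camera" (4x4, takes a point from camera to tool coordinates, whose origin is the TCP and whose axes are the flange's). Camera axes: x right, y down, z forward; pixel columns grow to the right and rows downward; lengths in mm; the calibration is good to about 2 mm. A picture is of the moment at which its call begins: read the wrist's pose just before it.
- job_done(): hands the job in; it is judged then, once.
The state is a dict: "clock": time; "joints": joint angles; "joint_vel": joint speeds; "joint_efforts": joint torques, N m; "position": TCP position; "ee_rot": TCP orientation; "contact_force": force on the tool from outside, world axes, zero at the start; "wrist_torque": the same for the moment, N m; "gripper_width": finger opening in mm; "grasp_force": force on a finger pad.
Only numpy, scipy, OpenCV 4.12 (cv2) and the standard library are available. Lean on these libraries where they do the work, as an engineer would, in place of code of your own. Each camera call takes 0.05 s, during which the arm holds its last target. There are 200 camera calls.

TASK

The watch movement with the yellow crown has been moved to another tester, and the tester with the bare cradle was left running. Slide that one's switch to off (to the right, as the robot sees it) and slide the switch of the tester now holding the movement to on (to the left), each fully across its detent by its white ridge, in either order. Never switch on the tester with the blue dust cap, leave the movement and the cap lying in their cradles, and don't push the tools on the bench about.

Things in the scene. Friction and masses are not known exactly. Their poses are not given: they have to be found in the camera images.
- tester_a: One of three identical bench testers for watch movements: a white box with a grey top, 150 mm along its x, 110 mm along its y, 40 mm high, fixed to the bench. Origin at the centre of its underside; flat top at z = 40 mm. x points from its front (display, slide switch) to its back (cradle), within 20 degrees of away from the robot; y points to the left seen from the robot.
- ridge_a (a point): Centre of the top of the white ridge of tester_a's slide switch. The ridge is a bar 16 mm long along the tester's x, 5 mm thick along its y, standing 6 mm above the tester's top; it is part of a black slide plate (27 mm along y) lying flush in a 42 mm slot, 40 mm in front of the tester's centre (x = -40 mm). Axes as the tester's. The top is flat and free for 30 mm in front of and 48 mm on either side of the slot's middle; the cradle begins 47 mm behind the ridge.
- switch_a (a joint): Slide switch of tester_a: travel in m along the tester's +y. 0 = off (ridge to the right seen from the robot, red field uncovered left of the plate), 0.014 = on (ridge to the left, green field uncovered on the right). A spring detent holds it at both ends; about 6 N at the ridge takes it over the middle (0.007), beyond which it snaps to the far end stop.
- tester_a_seat (a point): Centre of the floor of tester_a's cradle, a black ring (49 mm outside, 37 mm inside, 5 mm high) on its top, 32 mm behind the tester's centre and 40 mm above the bench.
- tester_b: One of three identical bench testers for watch movements: a white box with a grey top, 150 mm along its x, 110 mm along its y, 40 mm high, fixed to the bench. Origin at the centre of its underside; flat top at z = 40 mm. x points from its front (display, slide switch) to its back (cradle), within 20 degrees of away from the robot; y points to the left seen from the robot.
- ridge_b (a point): Centre of the top of the white ridge of tester_b's slide switch. The ridge is a bar 16 mm long along the tester's x, 5 mm thick along its y, standing 6 mm above the tester's top; it is part of a black slide plate (27 mm along y) lying flush in a 42 mm slot, 40 mm in front of the tester's centre (x = -40 mm). Axes as the tester's. The top is flat and free for 30 mm in front of and 48 mm on either side of the slot's middle; the cradle begins 47 mm behind the ridge.
- switch_b (a joint): Slide switch of tester_b: travel in m along the tester's +y. 0 = off (ridge to the right seen from the robot, red field uncovered left of the plate), 0.014 = on (ridge to the left, green field uncovered on the right). A spring detent holds it at both ends; about 6 N at the ridge takes it over the middle (0.007), beyond which it snaps to the far end stop.
- tester_b_seat (a point): Centre of the floor of tester_b's cradle, a black ring (49 mm outside, 37 mm inside, 5 mm high) on its top, 32 mm behind the tester's centre and 40 mm above the bench.
- tester_c: One of three identical bench testers for watch movements: a white box with a grey top, 150 mm along its x, 110 mm along its y, 40 mm high, fixed to the bench. Origin at the centre of its underside; flat top at z = 40 mm. x points from its front (display, slide switch) to its back (cradle), within 20 degrees of away from the robot; y points to the left seen from the robot.
- ridge_c (a point): Centre of the top of the white ridge of tester_c's slide switch. The ridge is a bar 16 mm long along the tester's x, 5 mm thick along its y, standing 6 mm above the tester's top; it is part of a black slide plate (27 mm along y) lying flush in a 42 mm slot, 40 mm in front of the tester's centre (x = -40 mm). Axes as the tester's. The top is flat and free for 30 mm in front of and 48 mm on either side of the slot's middle; the cradle begins 47 mm behind the ridge.
- switch_c (a joint): Slide switch of tester_c: travel in m along the tester's +y. 0 = off (ridge to the right seen from the robot, red field uncovered left of the plate), 0.014 = on (ridge to the left, green field uncovered on the right). A spring detent holds it at both ends; about 6 N at the ridge takes it over the middle (0.007), beyond which it snaps to the far end stop.
- tester_c_seat (a point): Centre of the floor of tester_c's cradle, a black ring (49 mm outside, 37 mm inside, 5 mm high) on its top, 32 mm behind the tester's centre and 40 mm above the bench.
- movement: The watch movement: a silver dial on a black round body, 34 mm diameter, 10 mm thick, loose, with a small yellow crown on a stem that reaches 28 mm from its centre. It lies in the cradle of tester_b or tester_c. Origin at the centre of its underside, z up, x towards the crown.
- dust_cap: A plain blue plastic dust cap, 34 mm diameter, 17 mm high over its small knob, loose, in the cradle of the other of tester_b and tester_c; no movement is under it. Origin at the centre of its underside.
- steel_pot: Bystander: round steel block, 56 mm diameter, 34 mm high, loose on the bench beyond the testers. Origin at the centre of its underside.
- loupe: Bystander: black eye loupe, 36 mm diameter, 30 mm high, loose on the bench beyond the testers. Origin at the centre of its underside.
- driver: Bystander: screwdriver, 130 mm long, lying loose on the bench to the right of the testers. Origin under its middle, x along it towards the tip.
Not all that is in view belongs to the job. What is meant by the dust_cap is not green, and is the smaller of those in its own colour.

How it is judged:
By the outcome, as a careful person would: the job done as asked, in the order asked, and still so for the second after the job is handed in, with the robot touching nothing.
It also fails if it takes over 42 s, if anything falls off the work surface, if the arm or the gripper's body presses on something with over 40 N, if the wrist force passes 120 N, or if a joint passes its speed limit or range.

## Working session

There is one attempt and no reset: what is moved stays moved. The work goes in short steps, Python scripts to look and compute and a tool call to move; the robot and the scene stay as the last step left them, time stands still between calls to the robot, and variables do not carry over. Pictures are saved under pics/ and viewed, at most 10 in all, crops included, and the job is handed in when it is done.

Besides the shell and the picture viewer there is one more tool, called after "Request:" by a JSON object that holds its "name" and its "arguments". jog_arm: Moves the arm, as the interface text tells. Its arguments: {"type":"object","properties":{"plan":{"type":"array"}},"required":["plan"]}

```bash
mkdir -p pics && python3 - <<'E'
from bench import *
import cv2,numpy as np
for n in("top","scene"):
    d=get_image(n);cv2.imwrite(f"pics/{n}0.png",d["img"][:,:,::-1]);np.savez(f"{n}0.npz",**d)
    print(n,d["intrinsics"],d["extrinsics"])
print(read_state())
E
```

```text
top [[403.63680579   0.         261.1239962 ]
 [  0.         403.63680579 192.2440547 ]
 [  0.           0.           1.        ]] [[-4.26924284e-02 -9.75960502e-01  2.13725188e-01  4.52018906e+02]
 [-9.99062382e-01  4.32428051e-02 -2.10143479e-03 -5.72959264e+01]
 [-7.19115929e-03 -2.13614511e-01 -9.76891564e-01  8.24423600e+02]
 [ 0.00000000e+00  0.00000000e+00  0.00000000e+00  1.00000000e+00]]
scene [[380.8585294    0.         256.17800149]
 [  0.         380.8585294  195.51190755]
 [  0.           0.           1.        ]] [[-5.23709882e-01  6.73655564e-01 -5.21455790e-01  1.11604941e+03]
 [ 8.51882083e-01  4.17711453e-01 -3.15933631e-01  2.19503783e+02]
 [ 4.98760693e-03 -6.09676409e-01 -7.92634720e-01  8.12833215e+02]
 [ 0.00000000e+00  0.00000000e+00  0.00000000e+00  1.00000000e+00]]
{'clock': 0.1, 'joints': array([-8.74417087e-01,  3.85498248e-01,  6.79256375e-03, -4.18470594e-04,
       -1.19397221e+00, -2.58607183e-01]), 'joint_vel': array([ 1.52268463e-03, -2.04820597e-03,  3.03851165e-03,  2.68667871e-03,
       -4.50289602e-05, -4.49774520e-04]), 'joint_efforts': array([-2.62028010e-06, -3.93319845e+01,  1.88930243e+01,  4.19793740e+00,
       -2.59458582e-03,  3.11268195e-06]), 'position': array([ 264.76209469, -565.60123936,  230.3339552 ]), 'ee_rot': array([-2.17066931e-01,  9.76156250e-01,  9.24929741e-04, -2.59610469e-04]), 'contact_force': array([-0.65584935, -1.12253532, -0.32227321]), 'wrist_torque': array([-0.00335887,  0.02042545,  0.00443561]), 'grasp_force': 0.0, 'gripper_width': 85.44557028412036}
```

View pics/top0.png

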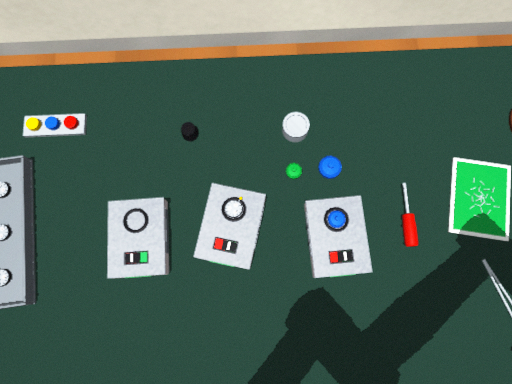

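View pics/scene0.png

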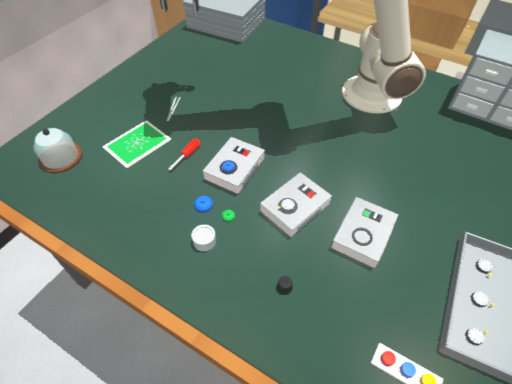

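The top view shows the bare cradle at left (137,237): green field visible, so it is on. The movement is in the middle (231,226), red field visible, off. The blue cap is at right (338,237), off. I'll switch the left one off and the middle one on.

```bash
cat > h.py <<'E'
import numpy as np,cv2
from scipy.spatial.transform import Rotation as R
def ray(px,K,T,z):
    d=T[:3,:3]@np.linalg.solve(K,[px[0],px[1],1.]);o=T[:3,3]
    return o+d*(z-o[2])/d[2]
def proj(p,K,T):
    c=np.linalg.inv(T)@np.append(p,1);u=K@c[:3];return u[:2]/u[2]
E
python3 - <<'E'
from h import *
from bench import read_state
d=np.load("top0.npz");K,T,im=d["intrinsics"],d["extrinsics"],d["img"]
hsv=cv2.cvtColor(im,cv2.COLOR_RGB2HSV)
m=((hsv[...,2]>110)&(hsv[...,1]<60)).astype(np.uint8)
m[:180]=0;m[:,:95]=0;m[300:]=0;m[:,400:]=0
cs,_=cv2.findContours(m,cv2.RETR_EXTERNAL,cv2.CHAIN_APPROX_NONE)
s=read_state();Rt=R.from_quat(s["ee_rot"]);print("tool axes\n",Rt.as_matrix().round(3))
for c in cs:
    if cv2.contourArea(c)<1500: continue
    w=np.array([ray(p[0],K,T,40)[:2] for p in c],np.float32)
    (cx,cy),sz,a=cv2.minAreaRect(w)
    a=(a+45)%90-45
    x,y,ww,h=cv2.boundingRect(c)
    roi=np.zeros_like(m);cv2.drawContours(roi,[cv2.convexHull(c)],-1,1,-1)
    ca=np.array([np.cos(np.radians(a)),np.sin(np.radians(a))]);yv=np.array([-ca[1],ca[0]])
    print("tester",cx,cy,sz,"yaw",a)
    # white ridge: bright pixel inside slot neighbourhood
    V,U=np.nonzero(roi);P=np.array([ray((u,v),K,T,46)[:2] for u,v in zip(U,V)])-[cx,cy]
    lx,ly=P@ca,P@yv;k=(abs(lx+40)<6)&(abs(ly)<16);b=k&(im[V,U].min(1)>150)
    wt=im[V,U][b].min(1).astype(float);rx,ry=(lx[b]*wt).sum()/wt.sum(),(ly[b]*wt).sum()/wt.sum()
    print(" ridge local",rx,ry,b.sum(),"world",np.array([cx,cy])+rx*ca+ry*yv)
    for nm,q in(("red",(hsv[...,0]<10)|(hsv[...,0]>170)),("green",abs(hsv[...,0].astype(int)-65)<20)):
        q=q&(hsv[...,1]>120)&(hsv[...,2]>100)&(roi>0);v,u=np.nonzero(q)
        if len(v)>10:
            p=np.array([ray((i,j),K,T,40)[:2] for i,j in zip(u,v)])-[cx,cy];print(" ",nm,len(v),(p@ca).mean(),(p@yv).mean())
    print(" depth z at centre",d["range_z"][y+h//2,x+ww//2])
E
```

```text
tool axes
 [[-0.906 -0.424 -0.001]
 [-0.424  0.906  0.002]
 [ 0.     0.002 -1.   ]]
tester 546.3494873046875 186.857177734375 (152.44956970214844, 116.89225769042969) yaw 1.6568459272384644
 ridge local -40.31592622367971 9.18049798081172 18 world [505.78497705 194.86816758]
  green 89 -43.420766128379356 -11.597994109219558
 depth z at centre 783.58777
tester 531.543212890625 -202.8769073486328 (151.91671752929688, 114.77806091308594) yaw 3.009230136871338
 ridge local -39.732656987824676 -8.147604693577849 20 world [ 492.29306706 -213.09911582]
  red 93 -39.60579303837812 12.749202985066884
 depth z at centre 782.75214
tester 561.2664794921875 4.314765930175781 (113.84334564208984, 152.85952758789062) yaw -14.888694763183594
 ridge local -39.864892253431876 -6.303012005036429 22 world [521.12047019   8.46633572]
  red 92 -39.906093461967956 13.899177394801415
 depth z at centre 788.3186
```

Request:
{"name": "jog_arm", "arguments": {"plan": [[20,[-0.5,0.42,0],[0,0,0]],[20,[-0.95,0.82,0],[0,0,0]],[20,[-0.95,0.82,0],[0,0,0]]]}}

```text
clock: 0.48
position: [317.2, -448.3, 231.4]
ee_rot: [-0.219, 0.976, 0.001, 0.0]
contact_force: [0.1, 0.1, -0.7]
gripper_width: 32.3
grasp_force: 0.0
```

Request:
{"name": "jog_arm", "arguments": {"plan": [[20,[-0.5,0.42,0],[0,0,0]],[20,[-0.95,0.82,0],[0,0,0]],[20,[-0.95,0.82,0],[0,0,0]]]}}

```text
clock: 0.85
position: [368.7, -334.7, 231.5]
ee_rot: [-0.22, 0.976, 0.0, 0.0]
contact_force: [0.2, -0.5, -0.7]
gripper_width: 19.7
grasp_force: 0.0
```

Request:
{"name": "jog_arm", "arguments": {"plan": [[20,[-0.5,0.42,0],[0,0,0]],[20,[-0.95,0.82,0],[0,0,0]],[20,[-0.95,0.82,0],[0,0,0]]]}}

```text
clock: 1.23
position: [420.1, -220.7, 231.3]
ee_rot: [-0.219, 0.976, -0.0, 0.0]
contact_force: [0.4, -0.2, 0.5]
gripper_width: 20.0
grasp_force: 0.0
```

Request:
{"name": "jog_arm", "arguments": {"plan": [[20,[-0.5,0.42,0],[0,0,0]],[20,[-0.95,0.82,0],[0,0,0]],[20,[-0.95,0.82,0],[0,0,0]]]}}

```text
clock: 1.6
position: [471.6, -106.7, 231.1]
ee_rot: [-0.219, 0.976, -0.0, -0.0]
contact_force: [-0.4, -0.0, 0.6]
gripper_width: 20.3
grasp_force: 0.0
```

Request:
{"name": "jog_arm", "arguments": {"plan": [[20,[-0.5,0.42,0.3],[0,0,0.16]],[20,[-0.95,0.82,0.6],[0,0,0.33]],[20,[-0.95,0.82,0.8],[0,0,0.5]],[20,[-0.95,0.82,0.8],[0,0,0.667]],[20,[-0.95,0.82,0.8],[0,0,0.667]],[20,[-0.95,0.82,0.8],[0,0,0.667]]]}}

```text
clock: 2.35
position: [521.6, 5.2, 151.5]
ee_rot: [0.13, 0.992, 0.0, 0.0]
contact_force: [-0.3, -0.5, -0.2]
gripper_width: 20.1
grasp_force: 0.0
```

```bash
cat > wl.py <<'E'
from h import *
from bench import *
import sys
n=sys.argv[1];s=read_state();d=get_image("wrist")
M=np.eye(4);M[:3,:3]=R.from_quat(s["ee_rot"]).as_matrix();M[:3,3]=s["position"]
T=M@d["tool_from_camera"];K=d["intrinsics"]
np.savez(f"{n}.npz",T=T,K=K,M=M,img=d["img"],rz=d["range_z"]);cv2.imwrite(f"pics/{n}.png",d["img"][:,:,::-1])
print(M.round(3));print(proj([521.1,8.5,46],K,T),proj([505.8,194.9,46],K,T))
E
python3 wl.py w1
```

```text
[[-9.66000e-01  2.57000e-01  0.00000e+00  5.21633e+02]
 [ 2.57000e-01  9.66000e-01 -0.00000e+00  5.22100e+00]
 [-0.00000e+00  0.00000e+00 -1.00000e+00  1.51549e+02]
 [ 0.00000e+00  0.00000e+00  0.00000e+00  1.00000e+00]]
[258.27628381 194.67692777] [467.85041811 122.77770122]
```

View pics/w1.png

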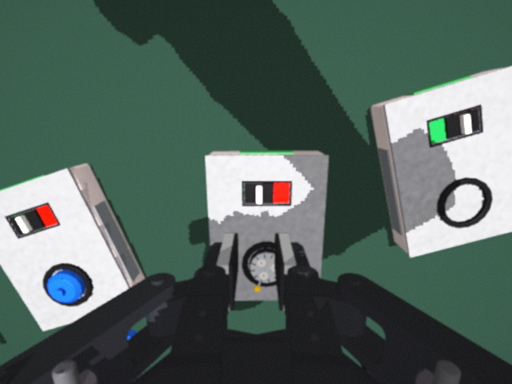

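The wrist view shows the middle ridge at about (260,194) with red beside it, the left tester's ridge at (467,124), and the yellow crown at (257,289).

```bash
cat > rd.py <<'E'
from h import *
import sys
n,u,v=sys.argv[1],int(sys.argv[2]),int(sys.argv[3]);L=32
d=np.load(f"{n}.npz");im,K,T,M=d["img"],d["K"],d["T"],d["M"]
hsv=cv2.cvtColor(im,cv2.COLOR_RGB2HSV).astype(int)
# slot = black or coloured region; its rectangle; ridge = bright blob within it
dark=((hsv[...,2]<90)|(hsv[...,1]>140)).astype(np.uint8)
w=np.zeros_like(dark);w[v-L:v+L,u-L:u+L]=1;dark*=w
dark=cv2.morphologyEx(dark,cv2.MORPH_CLOSE,np.ones((13,13)))
c=max([k for k in cv2.findContours(dark,0,1)[0] if cv2.pointPolygonTest(cv2.convexHull(k),(u,v),True)>-6],key=cv2.contourArea)
W=np.array([ray(p[0],K,T,40)[:2] for p in c],np.float32)
(cx,cy),sz,a=cv2.minAreaRect(W);a=(a+45)%90-45
sl=np.zeros_like(dark);cv2.drawContours(sl,[c],-1,1,-1);sl=cv2.erode(sl,np.ones((3,3)))
b=((hsv[...,2]>130)&(hsv[...,1]<60)&(sl>0)).astype(np.uint8)
k,lab,st,ce=cv2.connectedComponentsWithStats(b);i=1+np.argmax(st[1:,4])
p=ray(ce[i],K,T,46)
yv=np.array([-np.sin(np.radians(a)),np.cos(np.radians(a))])
print("slot",cx,cy,sz,"yaw",a,"ridge px",ce[i],st[i],"world",p,"local y",(p[:2]-[cx,cy])@yv)
r=M[:3,:3].T@(p-M[:3,3]);print("ridge top from TCP in tool axes",r, "depth",d["rz"][int(ce[i][1]),int(ce[i][0])],(np.linalg.inv(T)@np.append(p,1))[2])
E
python3 rd.py w1 266 194; python3 rd.py w1 455 126
```

```text
slot 523.166015625 15.483250617980957 (42.942264556884766, 21.061206817626953) yaw -14.935844421386719 ridge px [258.54545455 193.23484848] [255 185   8  17 132] world [519.85705202   9.07958826  46.        ] local y -7.040158184529488
ridge top from TCP in tool axes [  2.75677112   3.25960999 105.54861075] depth 257.43985 256.86165616667097
slot 507.15338134765625 187.38796997070312 (23.33702850341797, 45.54545974731445) yaw 2.003859519958496 ridge px [466.22596154 123.66346154] [461 113  12  22 208] world [506.18353014 193.53726592  46.        ] local y 6.179448105100791
ridge top from TCP in tool axes [ 63.4605573  177.97838499 105.54098054] depth 240.5848 239.894062126947
```

Request:
{"name": "jog_arm", "arguments": {"plan": [[14,[0.03,0.033,0.5],[0,0,0]],[14,[0.03,0.033,0.98],[0,0,0]],[14,[0.03,0.033,0.98],[0,0,0]],[14,[0.03,0.033,0.98],[0,0,0]]]}}

```text
clock: 2.9
position: [520.8, 10.7, 55.0]
ee_rot: [0.129, 0.992, 0.0, 0.001]
contact_force: [-0.5, 0.7, -0.2]
gripper_width: 14.3
grasp_force: 0.0
```

```bash
python3 wl.py w2; python3 -c "
from bench import *
print(tcp_to_grasp if not callable(tcp_to_grasp) else tcp_to_grasp())"
```

```text
[[-9.66000e-01  2.57000e-01  3.00000e-03  5.20807e+02]
 [ 2.57000e-01  9.66000e-01  0.00000e+00  1.06610e+01]
 [-3.00000e-03  1.00000e-03 -1.00000e+00  5.50250e+01]
 [ 0.00000e+00  0.00000e+00  0.00000e+00  1.00000e+00]]
[250.82270483 243.35971776] [590.20646089 132.64499402]
18.700000000000003
```

View pics/w2.png

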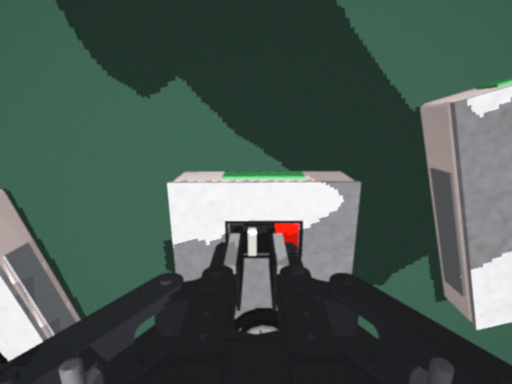

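Fingers straddle the ridge (252,241) in this view: the pads are at (233,252) and (281,250). Now descending.

Request:
{"name": "jog_arm", "arguments": {"plan": [[14,[0,-0.01,0.06],[0,0,0]],[14,[0,-0.01,0.1],[0,0,0]],[14,[0,-0.01,0.1],[0,0,0]]]}}

```text
clock: 3.32
position: [518.9, 9.6, 43.3]
ee_rot: [0.13, 0.992, -0.0, -0.0]
contact_force: [-0.8, -0.3, 0.6]
gripper_width: 14.2
grasp_force: 0.0
```

Request:
{"name": "jog_arm", "arguments": {"plan": [[14,[0,0,0.012],[0,0,0]],[14,[0,0.04,0.012],[0,0,0]],[14,[0,0.08,0.012],[0,0,0]],[14,[0,0.12,0.012],[0,0,0]],[14,[0,0.16,0.012],[0,0,0]],[14,[0,0.16,0.012],[0,0,0]],[14,[0,0.14,0.012],[0,0,0]],[14,[0,0.14,0],[0,0,0]]]}}

```text
clock: 4.32
position: [522.5, 23.1, 43.3]
ee_rot: [0.13, 0.992, -0.0, -0.0]
contact_force: [0.8, 0.1, -0.3]
gripper_width: 13.8
grasp_force: 0.0
```

```bash
python3 wl.py w3
```

```text
[[-9.66000e-01  2.58000e-01 -0.00000e+00  5.22482e+02]
 [ 2.58000e-01  9.66000e-01 -0.00000e+00  2.30570e+01]
 [ 0.00000e+00 -0.00000e+00 -1.00000e+00  4.32750e+01]
 [ 0.00000e+00  0.00000e+00  0.00000e+00  1.00000e+00]]
[227.56583242 255.49843535] [590.8556495  137.10239819]
```

View pics/w3.png

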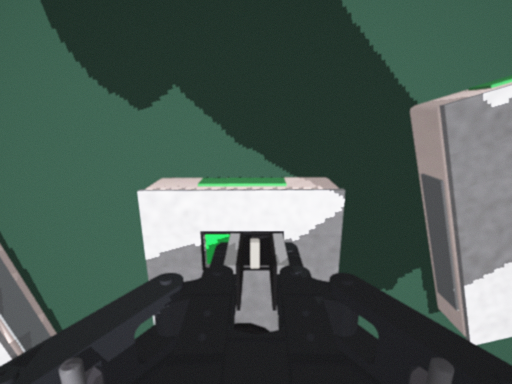

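The green field is uncovered at (217,248) and the ridge is at (255,252), now to the left: the middle tester is on. I'll lift and go to the left tester.

Request:
{"name": "jog_arm", "arguments": {"plan": [[14,[0,0,-0.4],[0,0,0]],[14,[0.2,0.3,-0.7],[0,0,0]],[14,[0.4,0.7,-0.7],[0,0,0]],[14,[0.6,1.0,-0.7],[0,0,0]],[14,[0.6,1.0,-0.7],[0,0,0]]]}}

```text
clock: 5.0
position: [490.1, 137.1, 113.7]
ee_rot: [0.128, 0.992, 0.0, 0.0]
contact_force: [-0.9, -0.2, 0.4]
gripper_width: 14.0
grasp_force: 0.0
```

Request:
{"name": "jog_arm", "arguments": {"plan": [[14,[0,0.4,0],[0,0,-0.14]],[14,[0,0.6,0],[0,0,-0.28]],[14,[0,0.6,0],[0,0,-0.28]],[14,[0,0.6,0],[0,0,-0.28]]]}}

```text
clock: 5.5
position: [505.6, 192.1, 113.0]
ee_rot: [-0.015, 1.0, -0.0, -0.001]
contact_force: [-0.1, -0.4, 0.3]
gripper_width: 14.1
grasp_force: 0.0
```

```bash
python3 wl.py w4
```

```text
[[-1.00000e+00 -3.00000e-02 -1.00000e-03  5.05565e+02]
 [-3.00000e-02  1.00000e+00 -1.00000e-03  1.92122e+02]
 [ 1.00000e-03 -1.00000e-03 -1.00000e+00  1.13009e+02]
 [ 0.00000e+00  0.00000e+00  0.00000e+00  1.00000e+00]]
[ 20.23973215 221.75735378] [258.37018246 210.00179868]
```

View pics/w4.png

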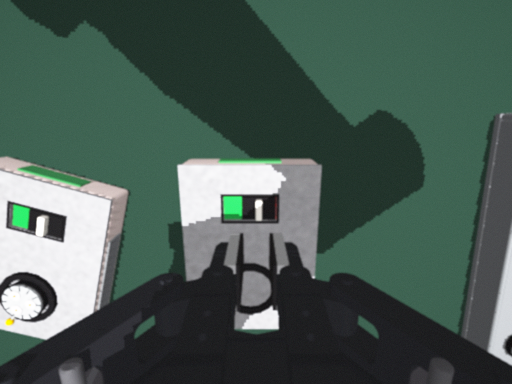

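The left ridge is at (259,210), as predicted, with green to its left in the image. The middle tester is still on, with the movement seated.

Request:
{"name": "jog_arm", "arguments": {"plan": [[14,[0,0.018,0.3],[0,0,0]],[14,[0,0.018,0.58],[0,0,0]],[14,[0,0.018,0.58],[0,0,0]],[14,[0,0.018,0.65],[0,0,0]],[14,[0,0.018,0.7],[0,0,0]],[14,[0,0.018,0.7],[0,0,0]]]}}

```text
clock: 6.3
position: [505.9, 195.0, 43.5]
ee_rot: [-0.016, 1.0, 0.0, 0.0]
contact_force: [0.1, -0.0, 0.1]
gripper_width: 14.3
grasp_force: 0.0
```

Request:
{"name": "jog_arm", "arguments": {"plan": [[14,[0,0,0.012],[0,0,0]],[14,[0,-0.05,0.012],[0,0,0]],[14,[0,-0.09,0.012],[0,0,0]],[14,[0,-0.13,0.012],[0,0,0]],[14,[0,-0.17,0.012],[0,0,0]],[14,[0,-0.175,0.012],[0,0,0]],[14,[0,-0.15,0.012],[0,0,0]],[14,[0,-0.15,-0.3],[0,0,0]],[14,[0,-0.15,-0.8],[0,0,0]],[14,[0,-0.15,-0.8],[0,0,0]]]}}

```text
clock: 7.55
position: [508.9, 181.7, 127.5]
ee_rot: [-0.017, 1.0, 0.002, 0.004]
contact_force: [-0.4, -0.8, 0.0]
gripper_width: 14.0
grasp_force: 0.0
```

```bash
python3 wl.py w5
```

```text
[[-9.99000e-01 -3.40000e-02  8.00000e-03  5.08926e+02]
 [-3.30000e-02  9.99000e-01  5.00000e-03  1.81702e+02]
 [-8.00000e-03  4.00000e-03 -1.00000e+00  1.27474e+02]
 [ 0.00000e+00  0.00000e+00  0.00000e+00  1.00000e+00]]
[ 44.33565251 210.77739303] [270.59514412 199.96998755]
```

View pics/w5.png

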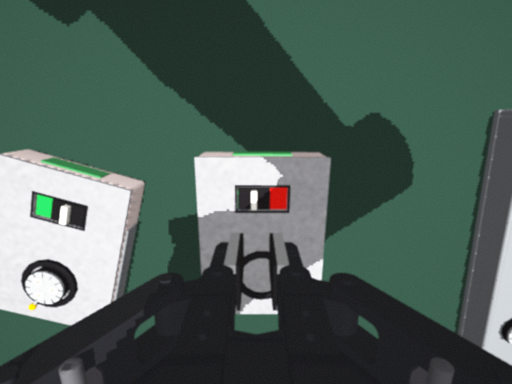

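The left tester now shows red at (279,198) with its ridge at (254,199), so it is off. The middle one shows green at (44,206), so it is on, with the movement and crown (33,306) in the cradle. The gripper is clear of everything.

```bash
python3 -c "
from bench import *
print(job_done())"
```

```text
the job is handed in; nothing more can be done
None
```

The bare-cradle tester (left) is switched off and the tester holding the movement (middle) is on, both confirmed in the last wrist picture; the blue-cap tester was not touched, and the job was handed in at about 7.6 s.

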